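Lay out stripped parts in reverse for reassembly

ROBOT

A 6-joint arm with a two-finger parallel gripper is mounted at the origin on a cart in front of the work surface, level with it; the furniture and walls round the work are solid. World frame = base frame: x ahead of the robot, y to its left, z up, the work surface at z = 0. Lengths are in mm, angles in degrees, forces in N, time in s.
With the tool pointing down it reaches from about 350 to 850 mm from the base axis. Payload 8.1 kg.
Tool frame: the origin (TCP) lies on the centre line of the jaws, within the pads' length; the fingertips stand 17 mm ahead of it and the grasp point (between the pads) lies 2 mm behind it (env.finger_overhang is the z of the fingertips in the tool frame, in mm); z points along the fingers, y is the line along which they close (so a half turn about z gives the same grasp; the last joint's range is limited). The gripper opens to 85 mm and grips with 20 to 120 N. Pads are 22 mm wide; open, the fingers measure 114 mm over their backs; the gripper's body (76 mm by 85 mm) begins 54 mm behind the grasp point. The pads swing forward as they close: fully open they stand 13 mm farther back than shut.
Start: joints at [-80.982, 7.471, 85.268, -0, 87.261, -4.893], TCP at [144.273, -582.401, 248.292] pointing down, gripper open.
Joint ranges: [-169.43, 169.43], [-51.17, 129.36], [1.28, 143.12], [-76.62, 256.62], [0, 156.53], [-152.29, 152.29]. Speed limits (degrees/s): [136.94, 136.94, 159.86, 180, 180, 180].

INTERFACE

Orientations are given as a 3x3 rotation matrix whose columns are the frame's x, y, z axes.
In Python, from rig import env gives the robot as it stands. The module is installed in compiled form; this text tells all that it offers.
- The arm moves only by the shell command python3 -m creep 'ROWS' [FORCE]. ROWS is JSON, a list of rows, each a list of 7 numbers: the shift along the tool's x, y, z in m, then the turn, a rotation vector about the tool's x, y, z in degrees, then the closure, from 0 (fully open) to 1 (shut). A call has 1 to 10 rows; each row shifts and turns the commanded pose from where the row before left it, along the tool's axes as they then stand; what a row does not reach is not made up. A row lasts 1/8 s, in which the tool goes at most 62.5 mm and 10.7 degrees, less where a joint would pass 70% of its speed; a pose out of reach is approached as far as the arm can. A call with a gripper value outside its range is refused whole. The fingers move at their own pace and stop on an object; FORCE is the grip in N (left out, the last holds). Time passes only in rows, so rows that do not move let the fingers close. It gives the time, the measured TCP pose, the force, the opening and the grip force at its end, in the units of the state.
- env.get_obs(): the state, without advancing time (a new reading comes with each control period).
- env.snapshot(name): name is "side" or "top"; returns (picture, depth): 480x640x3 uint8, red, green, blue; 480x640 float32, mm along the optical axis (not along the pixel's ray), 0 where there is no reading.
- env.calibration(name): a dict with "vertical_fov" (degrees; the focal length in pixels is half the picture's height over the tangent of half this angle, whatever the lens; pixels are square), "cx", "cy" (the principal point, pixels), "origin" and "attitude" of the camera in the world. Camera axes: x right, y up, looking along -z (the intrinsics and any distortion apply to the point x, -y, -z); pixel columns grow to the right and rows downward; lengths in mm; the calibration is good to about 2 mm. A picture is of the moment at which its call begins. calibration takes no time and is no camera call.
- env.sign_off(): hands the job in; it is judged then, once.
Trained networks look in the newest picture that a camera, given by its name, has taken for a name from the list of things; names that differ only in an ending like _2 or _b are one class to them, and where a whole thing is asked for, a point or a joint stands for the part that bears it (a point fixed in the world has none). Each returns a list of dicts, best first, with "confidence" (0 to 1); they miss things now and then, are a little off and sometimes report something else, mostly with a low value. They report only what shows in the picture. A call takes as long as a camera call. They do not tell look-alikes from the thing itself.
- env.boxes_of(camera, thing): "bbox" ([left, top, right, bottom] in pixels, round what is visible of it).
The state is a dict: "time_s": time; "joint_pos": joint angles; "joint_vel": joint speeds; "joint_efforts": joint torques, N m; "tcp_pos": TCP position; "eef_rot": TCP orientation; "contact_force": force on the tool from outside, world axes, zero at the start; "torque": the same for the moment, N m; "finger_gap": finger opening in mm; "grasp_force": force on a finger pad.
Only numpy, scipy, OpenCV 4.12 (cv2) and the standard library are available. Lean on these libraries where they do the work, as an engineer would, in place of code of your own. Each camera call takes 0.05 s, during which the arm holds its last target. There are 200 camera calls.

TASK

The parts of a fence clamp lie on the plywood strip-down rack in the order they came off, starting at its red end; lay them out on the white assembly rack in the reverse order, so that the part now farthest from the plywood rack's red end lies in the bay next to the white rack's red end, and so on along the row. Set each part down gently in the middle of its bay, the same way up as it is now (the bolt lying, whichever way its head points), and leave the tape measure and the spanner where they are.

Things in the scene. Friction and masses are not known exactly. Their poses are not given: they have to be found in the camera images.
- strip_rack: Strip-down rack: plywood board, dark ridges, coloured mats and the parts in its bays. 100 x 298 mm, fixed, yaw within 0.25 rad. Origin: middle of its underside on the worktop; x across, +y along the row to the RED end block (24 mm high). Board top at z = 12 mm. Bay middles at x = 0, y = +99, +33, -33, -99 mm; ridges between them 4 mm thick, 7 mm above the board; bays 62 mm wide, open along x.
- build_rack: Assembly rack: white board, grey ridges, empty at the start. 100 x 298 mm, fixed, yaw within 0.25 rad. Origin: middle of its underside on the worktop; x across, +y along the row to the RED end block (24 mm high). Board top at z = 12 mm. Bay middles at x = 0, y = +99, +33, -33, -99 mm; ridges between them 4 mm thick, 7 mm above the board; bays 62 mm wide, open along x.
- mat_bolt: Blue mat, 80 x 54 x 3 mm, glued in one bay of the plywood rack; at the start the bolt lies on it. It stays there and so marks the bay the bolt came from. Origin at the centre of its underside, on the rack's board (12 mm above the worktop); axes along the rack's. It is fixed and does not move when touched.
- mat_collar: Green mat, 80 x 54 x 3 mm, glued in one bay of the plywood rack; at the start the brass collar lies on it. It stays there and so marks the bay the brass collar came from. Origin at the centre of its underside, on the rack's board (12 mm above the worktop); axes along the rack's. It is fixed and does not move when touched.
- mat_nut: Yellow mat, 80 x 54 x 3 mm, glued in one bay of the plywood rack; at the start the nut lies on it. It stays there and so marks the bay the nut came from. Origin at the centre of its underside, on the rack's board (12 mm above the worktop); axes along the rack's. It is fixed and does not move when touched.
- mat_knob: White mat, 80 x 54 x 3 mm, glued in one bay of the plywood rack; at the start the star knob lies on it. It stays there and so marks the bay the star knob came from. Origin at the centre of its underside, on the rack's board (12 mm above the worktop); axes along the rack's. It is fixed and does not move when touched.
- bolt_mid (a point): Steel hex bolt lying on its side, 54 mm long along its y axis, shank 12 mm thick, hexagon head 22 mm across at its +y end (last 9 mm). 60 g. The point is its middle, 10 mm above its underside; z up. Take it across the shank (closing along its x). It lies along the row within about 0.2 rad.
- collar_mid (a point): Brass spacer collar, an upright ring 34 mm in diameter with an 18 mm hole, 22 mm high, 90 g. The point is its centre, 11 mm above its underside; z up.
- nut_mid (a point): Steel hex nut lying flat, 19 mm across its flats (along its x axis), 22 mm over its corners (y), 10 mm high, 20 g. The point is its centre, 5 mm above its underside; z up.
- knob_mid (a point): Black five-lobed star knob standing on its face, brass-coloured boss on top; 46 x 44 mm, 28 mm high (the solid black lobes are the lower 20 mm: take it by those), 50 g. The point is 14 mm above its underside; z up.
- tape_mid (a point): Bystander: yellow and black tape measure, 40 x 80 x 68 mm high, loose on the worktop to the left of the racks. The point is its centre.
- spanner_mid (a point): Bystander: steel open-end spanner, 158 x 39 x 8 mm, loose on the worktop to the right of the racks. The point is its centre, 4 mm up; its x axis is its length.
Things that resemble listed ones, but are neither listed nor needed, are in the scene too. Of the things shaped like the part that bears collar_mid, the brass one is meant.

How it is judged (in metres and radians):
At the end, for the whole second after the job is handed in: Each part rests on the floor (5 mm) of its bay of the white rack, in reverse order to the mats it came from, counted from the red ends: within 15 mm of the bay's middle along the row, 20 mm across; collar, nut, knob upright (0.25 rad), bolt lying; at rest, released (((y of mat_bolt in the frame of strip_rack between -0.119 and -0.079 m and y of bolt_mid in the frame of build_rack between 0.084 and 0.114 m) or (y of mat_bolt in the frame of strip_rack between -0.053 and -0.013 m and y of bolt_mid in the frame of build_rack between 0.018 and 0.048 m) or (y of mat_bolt in the frame of strip_rack between 0.013 and 0.053 m and y of bolt_mid in the frame of build_rack between -0.048 and -0.018 m) or (y of mat_bolt in the frame of strip_rack between 0.079 and 0.119 m and y of bolt_mid in the frame of build_rack between -0.114 and -0.084 m)) and x of bolt_mid in the frame of build_rack between -0.02 and 0.02 m and z of bolt_mid in the frame of build_rack between 0.017 and 0.027 m and angle between bolt_mid's own y axis and vertical above 1.2 rad and linear speed of each of bolt, collar, nut, knob below 0.02 m/s and ((y of mat_collar in the frame of strip_rack between -0.119 and -0.079 m and y of collar_mid in the frame of build_rack between 0.084 and 0.114 m) or (y of mat_collar in the frame of strip_rack between -0.053 and -0.013 m and y of collar_mid in the frame of build_rack between 0.018 and 0.048 m) or (y of mat_collar in the frame of strip_rack between 0.013 and 0.053 m and y of collar_mid in the frame of build_rack between -0.048 and -0.018 m) or (y of mat_collar in the frame of strip_rack between 0.079 and 0.119 m and y of collar_mid in the frame of build_rack between -0.114 and -0.084 m)) and x of collar_mid in the frame of build_rack between -0.02 and 0.02 m and z of collar_mid in the frame of build_rack between 0.018 and 0.028 m and angle between each of collar_mid, nut_mid, knob_mid's own z axis and vertical below 0.25 rad and ((y of mat_nut in the frame of strip_rack between -0.119 and -0.079 m and y of nut_mid in the frame of build_rack between 0.084 and 0.114 m) or (y of mat_nut in the frame of strip_rack between -0.053 and -0.013 m and y of nut_mid in the frame of build_rack between 0.018 and 0.048 m) or (y of mat_nut in the frame of strip_rack between 0.013 and 0.053 m and y of nut_mid in the frame of build_rack between -0.048 and -0.018 m) or (y of mat_nut in the frame of strip_rack between 0.079 and 0.119 m and y of nut_mid in the frame of build_rack between -0.114 and -0.084 m)) and x of nut_mid in the frame of build_rack between -0.02 and 0.02 m and z of nut_mid in the frame of build_rack between 0.012 and 0.022 m and ((y of mat_knob in the frame of strip_rack between -0.119 and -0.079 m and y of knob_mid in the frame of build_rack between 0.084 and 0.114 m) or (y of mat_knob in the frame of strip_rack between -0.053 and -0.013 m and y of knob_mid in the frame of build_rack between 0.018 and 0.048 m) or (y of mat_knob in the frame of strip_rack between 0.013 and 0.053 m and y of knob_mid in the frame of build_rack between -0.048 and -0.018 m) or (y of mat_knob in the frame of strip_rack between 0.079 and 0.119 m and y of knob_mid in the frame of build_rack between -0.114 and -0.084 m)) and x of knob_mid in the frame of build_rack between -0.02 and 0.02 m and z of knob_mid in the frame of build_rack between 0.021 and 0.031 m); the robot touches nothing.
It fails at once if the tape measure is pushed more than 20 mm (distance of tape_mid from where it was at the start of the episode above 0.02 m).
It fails at once if the spanner is pushed more than 20 mm (distance of spanner_mid from where it was at the start of the episode above 0.02 m).
It fails at once if a part is dropped or pressed hard onto the white rack (over 40 N) (contact force between any of bolt, collar, nut, knob and build_rack above 40 N).
It also fails if it takes over 96 s, if anything falls off the work surface, if the arm or the gripper's body presses on something with over 40 N, if the wrist force passes 120 N, or if a joint passes its speed limit or range.

## Working session

There is one attempt and no reset: what is moved stays moved. The work goes in short steps, Python scripts to look and compute and a shell command to move; the robot and the scene stay as the last step left them, time stands still between calls to the robot, and variables do not carry over. Pictures are saved under pics/ and viewed, at most 14 in all, crops included, and the job is handed in when it is done.

```bash
mkdir -p pics; cat > h.py <<'E'
import numpy as np, cv2
from rig import env
def save(name,fn):
    p,d=env.snapshot(name); cv2.imwrite(f'pics/{fn}.png',cv2.cvtColor(p,cv2.COLOR_RGB2BGR)); np.save(f'pics/{fn}.npy',d); return p,d
def cam(name):
    c=env.calibration(name); f=240/np.tan(np.radians(c['vertical_fov'])/2)
    return f,c['cx'],c['cy'],np.array(c['origin'],float),np.array(c['attitude'],float).reshape(3,3)
def ray(name,u,v):
    f,cx,cy,o,R=cam(name); return o,R@np.array([(u-cx)/f,-(v-cy)/f,-1.])
def at_z(name,u,v,z):
    o,r=ray(name,u,v); return o+r*(z-o[2])/r[2]
def proj(name,p):
    f,cx,cy,o,R=cam(name); q=R.T@(np.array(p,float)-o); return cx+f*q[0]/-q[2], cy-f*q[1]/-q[2]
E
python3 - <<'E'
from h import *
for n in('top','side'):
    save(n,n+'0'); print(env.calibration(n))
    for t in ['strip_rack','build_rack','mat_bolt','mat_collar','mat_nut','mat_knob','bolt_mid','collar_mid','nut_mid','knob_mid','tape_mid','spanner_mid']:
        print(t,[(np.round(b['bbox']).tolist(),round(b['confidence'],2)) for b in env.boxes_of(n,t)])
print(env.get_obs())
E
```

```text
{'vertical_fov': 51.55291215433287, 'cx': 324.3799010953537, 'cy': 233.69933218298885, 'origin': array([336.6006389 ,  67.59650094, 922.44124399]), 'attitude': array([[-0.02687656,  0.98392105, -0.17657017],
       [-0.99930102, -0.03103618, -0.02083805],
       [-0.02598306,  0.1758867 ,  0.98406745]])}
strip_rack [([257.0, 218.0, 424.0, 286.0], 0.82)]
build_rack [([300.0, 116.0, 464.0, 194.0], 0.79)]
mat_bolt [([270.0, 237.0, 302.0, 279.0], 0.95)]
mat_collar [([384.0, 233.0, 399.0, 255.0], 0.62), ([378.0, 225.0, 410.0, 270.0], 0.55)]
mat_nut [([304.0, 233.0, 339.0, 275.0], 0.59)]
mat_knob [([338.0, 226.0, 374.0, 276.0], 0.68)]
bolt_mid [([271.0, 253.0, 301.0, 268.0], 0.44)]
collar_mid [([390.0, 307.0, 410.0, 327.0], 0.74), ([438.0, 230.0, 459.0, 248.0], 0.69), ([383.0, 235.0, 402.0, 254.0], 0.68)]
nut_mid [([320.0, 246.0, 325.0, 254.0], 0.55)]
knob_mid [([344.0, 232.0, 370.0, 262.0], 0.9), ([472.0, 196.0, 495.0, 275.0], 0.47), ([270.0, 253.0, 300.0, 268.0], 0.4)]
tape_mid [([156.0, 174.0, 209.0, 200.0], 0.86)]
spanner_mid [([474.0, 196.0, 495.0, 275.0], 0.89), ([383.0, 236.0, 403.0
[... 1144 characters left out ...]
e+01, -4.89144432e+00]), 'joint_vel': array([-0.00203606,  0.10878398,  0.12161368,  0.04804376,  0.00194831,
        0.00849705]), 'joint_efforts': array([-1.39657524e-03, -5.69311452e+01, -5.00858867e+01, -4.07576836e-04,
        1.58924780e-03, -3.20327683e-05]), 'tcp_pos': array([ 144.27581018, -582.40040802,  248.30977141]), 'eef_rot': array([[ 9.70669909e-01,  2.40416151e-01, -3.43148302e-05],
       [ 2.40416151e-01, -9.70669910e-01, -5.43826897e-06],
       [-3.46158208e-05, -2.97107536e-06, -9.99999999e-01]]), 'contact_force': array([-0.85131757, -0.74466147, -0.48902329]), 'torque': array([-0.0069993 , -0.03804722, -0.03732702]), 'grasp_force': 0.0, 'finger_gap': 85.30737165139988}
```

View pics/top0.png

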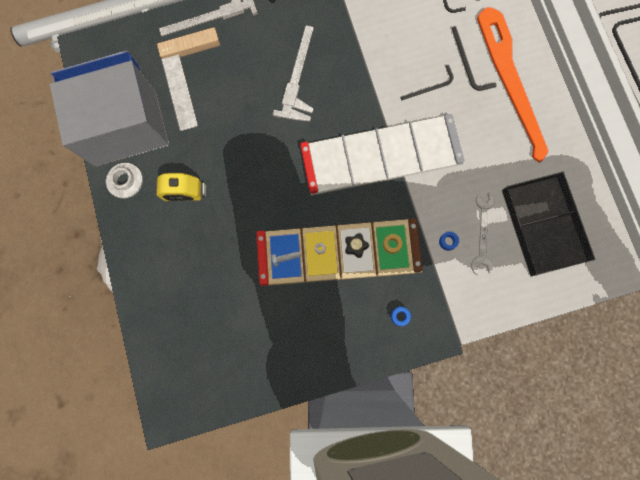

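View pics/side0.png

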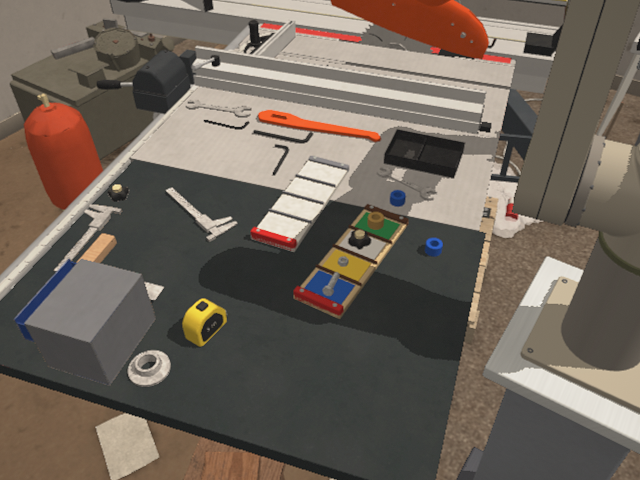

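```bash
cat >> h.py <<'E'
def ortho(name,fn,x1,y1,W,H,s,z=15,img=None):
    # pixel (0,0)=world (x1,y1); right=-y, down=-x; s px/mm
    wc=[(x1,y1),(x1,y1-W/s),(x1-H/s,y1-W/s),(x1-H/s,y1)]
    src=np.float32([proj(name,(a,b,z)) for a,b in wc])
    M=cv2.getPerspectiveTransform(src,np.float32([(0,0),(W,0),(W,H),(0,H)]))
    im=cv2.imread(f'pics/{img}.png'); o=cv2.warpPerspective(im,M,(W,H),flags=cv2.INTER_CUBIC)
    cv2.imwrite(f'pics/{fn}.png',o); return o
E
python3 - <<'E'
from h import *
d=np.load('pics/top0.npy')
for u,v in [(262,258),(308,167),(286,258),(320,250),(357,245),(393,243),(449,241),(401,316),(417,246),(453,140),(483,232),(181,187),(370,150)]:
    f,cx,cy,o,R=cam('top'); D=d[v,u]; p=o+R@np.array([(u-cx)/f*D,-(v-cy)/f*D,-D]); print(u,v,p.round(0))
ortho('top','o0',580,200,800,580,2,15,'top0')
E
```

```text
262 258 [456. 202.  26.]
308 167 [626. 114.  24.]
286 258 [454. 157.  29.]
320 250 [469.  96.  16.]
357 245 [472.  28.  41.]
393 243 [478. -39.  14.]
449 241 [ 481. -145.    1.]
401 316 [345. -48.   2.]
417 246 [470. -82.  20.]
453 140 [ 672. -162.   19.]
483 232 [ 494. -207.   10.]
181 187 [585. 343.  59.]
370 150 [660.  -5.  13.]
```

View pics/o0.png

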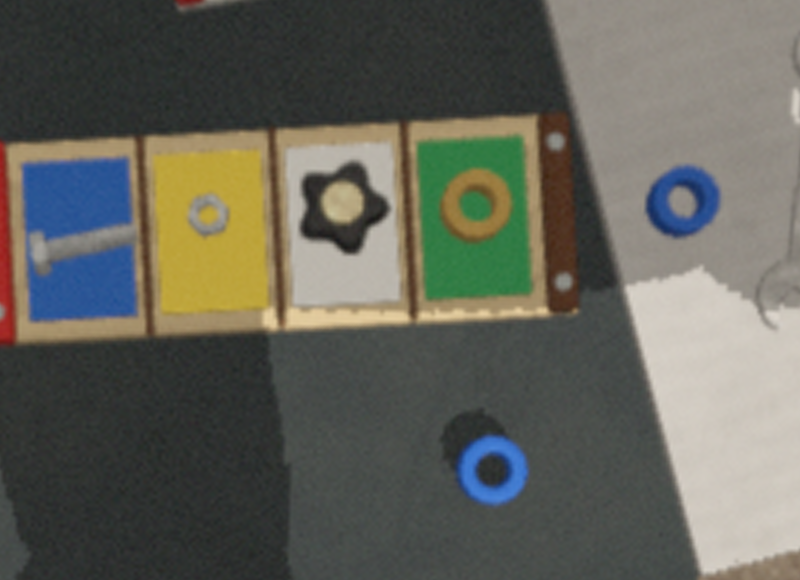

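```bash
python3 - <<'E'
from h import *
o=ortho('top','o1',600,220,1000,640,2,15,'top0'); hsv=cv2.cvtColor(o,cv2.COLOR_BGR2HSV)
def w(c): return np.round((600-c[1]/2,220-c[0]/2),1)
for n,lo,hi in [('blue',(100,120,60),(125,255,255)),('yellow',(22,150,90),(32,255,255)),('green',(50,120,50),(80,255,255))]:
    m=cv2.inRange(hsv,lo,hi); m[:,700:]=0; m[430:]=0
    m=cv2.morphologyEx(m,cv2.MORPH_OPEN,np.ones((5,5)))
    r=cv2.minAreaRect(cv2.findNonZero(m)); print(n,w(r[0]),np.array(r[1])/2,r[2])
ortho('top','o2',740,160,800,520,2,12,'top0')
# parts
for n,(bx),z in [('collar',(480,170,570,260),37),('knob',(330,160,440,270),35),('nut',(220,200,280,290),25),('bolt',(50,240,190,340),25)]:
    pass
E
```

```text
blue [467.5  28.2] [ 77.32661438 317.05429077] 86.93350982666016
yellow [464.1  94.8] [78.96157074 53.22348404] 86.8201675415039
green [471.1 -36.7] [76.46098328 50.90268326] 86.72950744628906
```

View pics/o2.png

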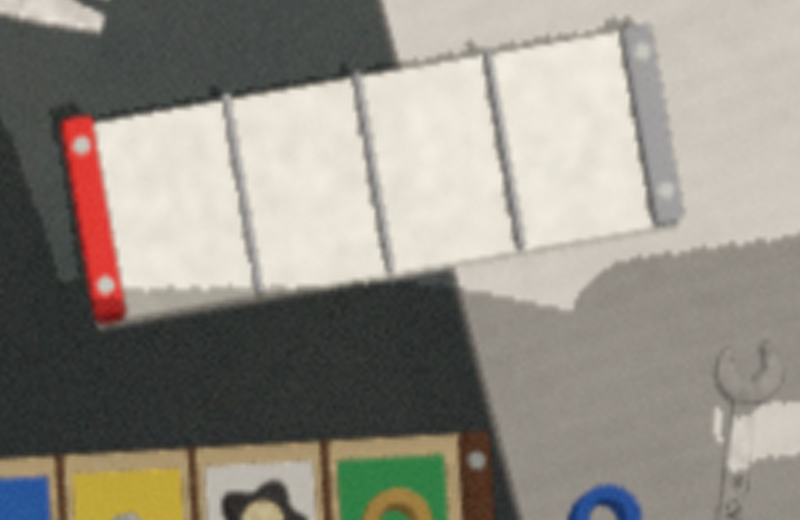

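```bash
python3 - <<'E'
from h import *
a=np.mean([env.snapshot('top')[0].astype(float) for _ in range(6)],0).astype('uint8'); cv2.imwrite('pics/avg.png',a[...,::-1])
T=[]
for n,x,y,z in [('bolt',455,160,25),('nut',470,94,25),('knob',475,30,35),('collar',474,-36,37)]:
    o=ortho('top','c_'+n,x+35,y+35,350,280 if 0 else 290,5,z,'avg')
    for k in range(0,350,50): cv2.line(o,(k,0),(k,6),(0,0,255),1); cv2.line(o,(0,k),(6,k),(0,0,255),1)
    cv2.putText(o,n,(10,280),0,.5,(0,0,255)); T.append(o)
cv2.imwrite('pics/mos.png',np.vstack([np.hstack(T[:2]),np.hstack(T[2:])]))
E
```

```text
(no output)
```

View pics/mos.png

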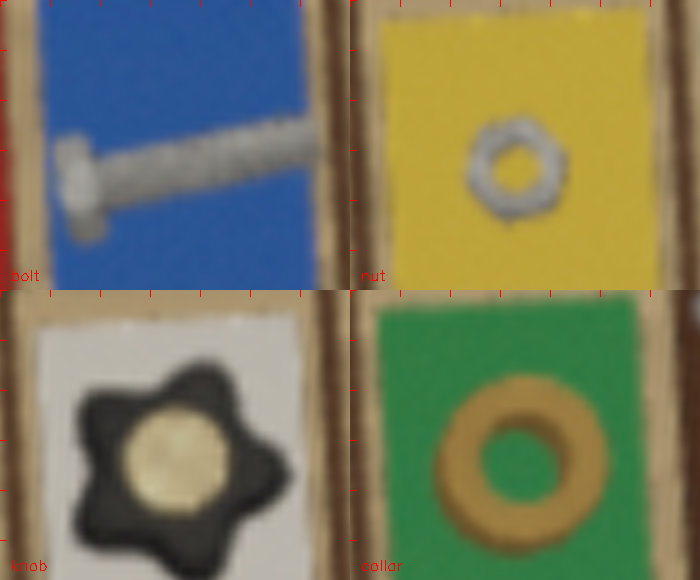

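```bash
cat > g.py <<'E'
import sys; from h import *
# g.py x y z theta : turn about tool z first, then shift in the turned tool frame
x,y,z,th=map(float,sys.argv[1:5]); o=env.get_obs(); R=np.array(o['eef_rot']).reshape(3,3)
a=np.degrees(np.arctan2(R[1,1],R[0,1])); t=-((th-a+90)%180-90)
if len(sys.argv)>5: t=-((th-a+180)%360-180)
c,s=np.cos(np.radians(t)),np.sin(np.radians(t)); R2=R@np.array([[c,-s,0],[s,c,0],[0,0,1]])
d=np.array([x,y,z])-o['tcp_pos']; print('t',round(o['time_s'],2),'tcp',np.round(o['tcp_pos'],1),'ang',round(a,1),'turn',round(t,1),'shift turned mm',(R2.T@d).round(1),'gap',round(o['finger_gap'],1),'F',np.round(o['contact_force'],1),'grip',round(o['grasp_force'],1),'j6',np.round(o['joint_pos'][5],0))
E
python3 - <<'E'
from h import *
im=cv2.imread('pics/c_nut.png'); hsv=cv2.cvtColor(im,cv2.COLOR_BGR2HSV)
m=(hsv[...,1]<90).astype('uint8'); m[:60]=0;m[250:]=0;m[:,:80]=0;m[:,260:]=0
p=cv2.findNonZero(m); hull=cv2.convexHull(p); f=np.zeros_like(m); cv2.fillPoly(f,[hull],1)
best=[]
for th in range(0,60,3):
  for cx in range(158,178,2):
    for cy in range(158,180,2):
      pts=np.array([(cx+55*np.cos(np.radians(th+60*k)),cy+55*np.sin(np.radians(th+60*k))) for k in range(6)]).round().astype(int)
      g=np.zeros_like(m); cv2.fillPoly(g,[pts],1); best.append(((g&f).sum()/(g|f).sum(),th,cx,cy))
for th in range(0,60,3): print(th,max(b for b in best if b[1]==th))
E
python3 g.py 475.5 -36 150 3
```

```text
0 (np.float64(0.9144339850349988), 0, 166, 168)
3 (np.float64(0.9066811909949165), 3, 166, 168)
6 (np.float64(0.8993946731234866), 6, 166, 168)
9 (np.float64(0.8939266386049308), 9, 166, 168)
12 (np.float64(0.8902087832973362), 12, 166, 168)
15 (np.float64(0.88890223396589), 15, 166, 168)
18 (np.float64(0.8890754287084782), 18, 166, 168)
21 (np.float64(0.8918789043728976), 21, 166, 168)
24 (np.float64(0.8977863795814685), 24, 166, 168)
27 (np.float64(0.9032258064516129), 27, 166, 168)
30 (np.float64(0.9098242234529256), 30, 166, 168)
33 (np.float64(0.9232083994628251), 33, 166, 168)
36 (np.float64(0.9354798914384407), 36, 166, 168)
39 (np.float64(0.945638744749197), 39, 166, 168)
42 (np.float64(0.9554369414101291), 42, 166, 168)
45 (np.float64(0.9577990787999502), 45, 166, 168)
48 (np.float64(0.9520446096654275), 48, 166, 168)
51 (np.float64(0.9468413895413524), 51, 166, 168)
54 (np.float64(0.9381099444101297), 54, 166, 168)
57 (np.float64(0.9265011617952794), 57, 166, 168)
t 1.6 tcp [ 144.3 -582.4  248.3] ang -76.1 turn -79.1 shift turned mm [528.3 359.4  98.3] gap 85.3 F [-0.2  0.5 -0.5] grip 0.0 j6 -5.0
```

```bash
python3 -m creep '[[0.048,-0.025,0,0,0,0,0],[0.048,-0.025,0,0,0,0,0],[0.048,-0.025,0,0,0,0,0],[0.048,-0.025,0,0,0,0,0],[0.048,-0.025,0,0,0,0,0],[0.048,-0.025,0,0,0,0,0],[0.048,-0.025,0,0,0,0,0]]' 40
```

```text
time_s: 2.48
tcp_pos: [429.5, -330.5, 248.5]
eef_rot: [[0.971, 0.24, 0.0], [0.24, -0.971, -0.0], [0.0, 0.001, -1.0]]
contact_force: [0.9, -0.1, 0.8]
finger_gap: 85.5
grasp_force: 0.0
```

```bash
python3 -m creep '[[0,0,0,0,0,-10,0],[0,0,0,0,0,-10,0],[0,0,0,0,0,-10,0],[0,0,0,0,0,-10,0],[0,0,0,0,0,-10,0],[0,0,0,0,0,-10,0],[0,0,0,0,0,-10,0],[0,0,0,0,0,-9,0]]' 40; python3 g.py 475.5 -36 90 3
```

```text
time_s: 3.48
tcp_pos: [428.4, -331.7, 248.3]
eef_rot: [[-0.056, 0.998, 0.0], [0.998, 0.056, -0.0], [-0.0, 0.0, -1.0]]
contact_force: [-0.2, -0.1, 0.0]
finger_gap: 85.4
grasp_force: 0.0
t 3.48 tcp [ 428.4 -331.7  248.3] ang 3.2 turn 0.2 shift turned mm [292.9  62.5 158.3] gap 85.4 F [-0.2 -0.1  0. ] grip 0.0 j6 -46.0
```

```bash
python3 -m creep '[[0.049,0.0105,0.016,0,0,0,0],[0.049,0.0105,0.016,0,0,0,0],[0.049,0.0105,0.016,0,0,0,0],[0.049,0.0105,0.016,0,0,0,0],[0.049,0.0105,0.016,0,0,0,0],[0.048,0.0105,0.016,0,0,0,0],[0,0,0,0,0,0,0]]' 40; python3 g.py 475.5 -36 34 3
```

```text
time_s: 4.35
tcp_pos: [475.6, -32.8, 150.9]
eef_rot: [[-0.055, 0.998, -0.002], [0.998, 0.055, 0.001], [0.001, -0.002, -1.0]]
contact_force: [0.0, -0.4, 0.0]
finger_gap: 85.5
grasp_force: 0.0
t 4.35 tcp [475.6 -32.8 150.9] ang 3.2 turn 0.2 shift turned mm [ -3.3   0.  116.9] gap 85.5 F [ 0.  -0.4  0. ] grip 0.0 j6 -13.0
```

```bash
python3 -m creep '[[-0.003,0,0.03,0,0,0,0],[0,0,0.03,0,0,0,0],[0,0,0.03,0,0,0,0],[0,0,0.015,0,0,0,0],[0,0,0.008,0,0,0,0],[0,0,0.003,0,0,0,0],[0,0,0,0,0,0,0]]' 40; python3 g.py 475.5 -36 34 3;  python3 -c "
from h import *
save('side','s1')
p,_=save('top','t1'); cv2.imwrite('pics/t1c.png',cv2.resize(cv2.imread('pics/t1.png')[180:300,240:440],None,fx=4,fy=4))"
```

```text
time_s: 5.22
tcp_pos: [477.2, -39.1, 37.1]
eef_rot: [[-0.051, 0.999, 0.001], [0.999, 0.051, -0.0], [-0.0, 0.001, -1.0]]
contact_force: [-0.2, 0.0, 0.0]
finger_gap: 85.0
grasp_force: 0.0
t 5.22 tcp [477.2 -39.1  37.1] ang 2.9 turn -0.1 shift turned mm [ 3.2 -1.5  3.1] gap 85.0 F [-0.2  0.   0. ] grip 0.0 j6 -14.0
```

```bash
python3 -c "
from h import *
im=cv2.imread('pics/s1.png'); cv2.imwrite('pics/s1c.png',cv2.resize(im[150:330,280:460],None,fx=3.2,fy=3.2))"
```

```text
(no output)
```

View pics/s1c.png

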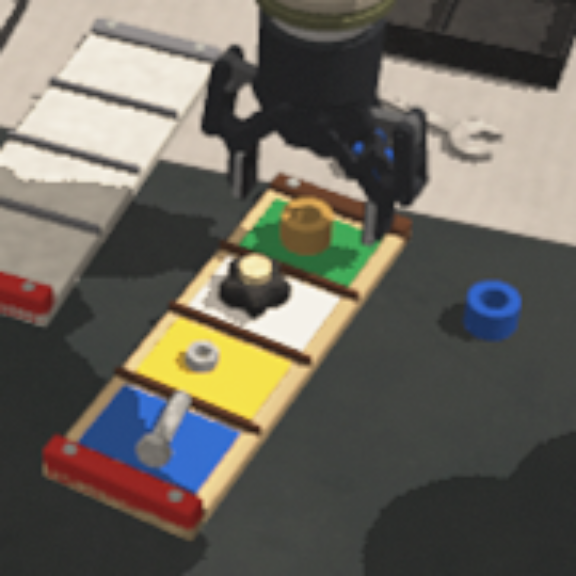

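The brass collar (on the green mat, crop pixel 305,225) stands between the open fingers, and the blue rings are clear of the gripper. I'll make a small centring correction and close.

```bash
python3 -m creep '[[0.003,-0.0015,0.003,0,0,0,0],[0,0,0,0,0,0,0.3],[0,0,0,0,0,0,0.6],[0,0,0,0,0,0,1],[0,0,0,0,0,0,1],[0,0,0,0,0,0,1],[0,0,0,0,0,0,1],[0,0,0,0,0,0,1]]' 40; python3 g.py 636 71.5 31 10
```

```text
time_s: 6.32
tcp_pos: [475.2, -36.1, 33.6]
eef_rot: [[-0.051, 0.999, 0.001], [0.999, 0.051, -0.0], [-0.0, 0.001, -1.0]]
contact_force: [-1.3, 0.5, 5.2]
finger_gap: 32.0
grasp_force: 40.3
t 6.33 tcp [475.2 -36.1  33.6] ang 2.9 turn -7.1 shift turned mm [ 78.  177.    2.7] gap 32.0 F [-1.3  0.5  5.2] grip 40.3 j6 -13.0
```

```bash
python3 -m creep '[[0,0,-0.015,0,0,0,1],[0,0,-0.03,0,0,-7,1],[0,0,-0.02,0,0,0,1],[0.015,0.035,0,0,0,0,1],[0.016,0.036,0,0,0,0,1],[0.016,0.036,0,0,0,0,1],[0.016,0.036,0,0,0,0,1],[0.015,0.034,0,0,0,0,1],[0,0,0,0,0,0,1],[0,0,0,0,0,0,1]]' 40; python3 g.py 636 71.5 31 10
```

```text
time_s: 7.58
tcp_pos: [635.2, 71.1, 98.1]
eef_rot: [[-0.172, 0.985, -0.001], [0.985, 0.172, -0.0], [-0.0, -0.001, -1.0]]
contact_force: [0.3, 0.1, -1.2]
finger_gap: 31.7
grasp_force: 40.1
t 7.58 tcp [635.2  71.1  98.1] ang 9.9 turn -0.1 shift turned mm [ 0.2  1.  67.1] gap 31.7 F [ 0.3  0.1 -1.2] grip 40.1 j6 -8.0
```

```bash
python3 -m creep '[[0,0.001,0.025,0,0,0,1],[0,0,0.025,0,0,0,1],[0,0,0.01,0,0,0,1],[0,0,0.004,0,0,0,1],[0,0,0.001,0,0,0,1],[0,0,0,0,0,0,1],[0,0,0.0005,0,0,0,1],[0,0,0.0005,0,0,0,1],[0,0,0,0,0,0,1]]' 40; python3 g.py 636 71.5 31 10
```

```text
time_s: 8.7
tcp_pos: [636.8, 71.5, 32.3]
eef_rot: [[-0.172, 0.985, 0.0], [0.985, 0.172, 0.0], [-0.0, 0.0, -1.0]]
contact_force: [0.2, 0.2, -0.5]
finger_gap: 31.8
grasp_force: 40.1
t 8.7 tcp [636.8  71.5  32.3] ang 9.9 turn -0.1 shift turned mm [ 0.2 -0.8  1.3] gap 31.8 F [ 0.2  0.2 -0.5] grip 40.1 j6 -8.0
```

```bash
python3 -m creep '[[0,0,0.0005,0,0,0,1],[0,0,0.0005,0,0,0,1],[0,0,0.0005,0,0,0,1],[0,0,0,0,0,0,1]]' 40; python3 g.py 636 71.5 31 10
```

```text
time_s: 9.2
tcp_pos: [636.8, 71.5, 30.8]
eef_rot: [[-0.172, 0.985, -0.0], [0.985, 0.172, 0.0], [0.0, -0.0, -1.0]]
contact_force: [-0.0, 0.3, -0.9]
finger_gap: 31.8
grasp_force: 40.1
t 9.2 tcp [636.8  71.5  30.8] ang 9.9 turn -0.1 shift turned mm [ 0.2 -0.8 -0.2] gap 31.8 F [-0.   0.3 -0.9] grip 40.1 j6 -8.0
```

```bash
python3 -m creep '[[0,0,0.0004,0,0,0,1],[0,0,0,0,0,0,1]]' 40;python3 -m creep '[[0,0,0.0004,0,0,0,1],[0,0,0,0,0,0,1]]' 40 | grep -E "tcp|contact"; python3 -m creep '[[0,0,0.0004,0,0,0,1],[0,0,0,0,0,0,1]]' 40| grep -E "tcp|contact"
```

```text
time_s: 9.45
tcp_pos: [636.8, 71.4, 30.7]
eef_rot: [[-0.172, 0.985, -0.0], [0.985, 0.172, -0.0], [-0.0, -0.0, -1.0]]
contact_force: [-2.0, -0.7, 2.8]
finger_gap: 31.8
grasp_force: 40.5
tcp_pos: [636.9, 71.5, 30.7]
contact_force: [-5.4, -0.4, 6.3]
tcp_pos: [636.9, 71.5, 30.7]
contact_force: [-5.2, -1.7, 10.1]
```

```bash
python3 -m creep '[[0,0,-0.001,0,0,0,1],[0,0,0,0,0,0,0.45],[0,0,0,0,0,0,0.2],[0,0,0,0,0,0,0],[0,0,0,0,0,0,0],[0,0,-0.02,0,0,0,0],[0,0,-0.05,0,0,0,0],[0,0,-0.02,0,0,0,0],[0,0,0,0,0,0,0]]' 40; python3 g.py 474.5 30 110 16.3
```

```text
time_s: 11.08
tcp_pos: [638.8, 71.6, 124.1]
eef_rot: [[-0.172, 0.985, 0.006], [0.985, 0.172, 0.0], [-0.001, 0.006, -1.0]]
contact_force: [-0.4, 0.7, -0.9]
finger_gap: 85.3
grasp_force: 0.0
t 11.07 tcp [638.8  71.6 124.1] ang 9.9 turn -6.4 shift turned mm [   6.2 -169.4   13.1] gap 85.3 F [-0.4  0.7 -0.9] grip 0.0 j6 -8.0
```

```bash
python3 -m creep '[[0,0,0,0,0,-6.4,0],[0.0015,-0.042,0,0,0,0,0],[0.0015,-0.042,0,0,0,0,0],[0.0015,-0.042,0,0,0,0,0],[0.0015,-0.042,0,0,0,0,0],[0,0,0.01,0,0,0,0],[0,0,0.025,0,0,0,0],[0,0,0,0,0,0,0],[0,0,0,0,0,0,0]]' 40; python3 g.py 474.5 30 33 16.3;  python3 - <<'E'
from h import *
save('top','t2'); save('side','s2')
o1=ortho('top','wr',700,140,560,350,1.6,12,'t2'); s=cv2.resize(cv2.imread('pics/s2.png')[150:330,240:440],(389,350))
cv2.imwrite('pics/v2.png',cv2.resize(np.hstack([o1,s]),None,fx=.84,fy=.84))
E
```

```text
time_s: 12.2
tcp_pos: [474.0, 30.2, 85.5]
eef_rot: [[-0.281, 0.96, -0.001], [0.96, 0.281, 0.0], [0.0, -0.001, -1.0]]
contact_force: [0.1, -0.2, 0.6]
finger_gap: 85.4
grasp_force: 0.0
t 12.2 tcp [474.   30.2  85.5] ang 16.3 turn 0.0 shift turned mm [-0.3  0.4 52.5] gap 85.4 F [ 0.1 -0.2  0.6] grip 0.0 j6 -19.0
```

View pics/v2.png

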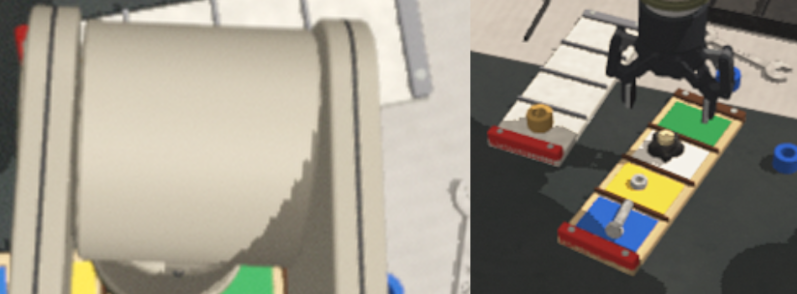

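The collar (side crop 540,118) stands upright in the white rack's red-end bay, and the gripper is above the knob. The top camera's view is blocked by the arm here. Next I'll grasp the knob.

```bash
python3 -m creep '[[0,0,0.025,0,0,0,0],[0,0,0.02,0,0,0,0],[0,0,0.0075,0,0,0,0],[0,0,0,0,0,0,0],[0,0,0,0,0,0,0.3],[0,0,0,0,0,0,0.6],[0,0,0,0,0,0,1],[0,0,0,0,0,0,1],[0,0,0,0,0,0,1],[0,0,0,0,0,0,1]]' 40; python3 g.py 647.4 6.5 31 10
```

```text
time_s: 13.55
tcp_pos: [474.9, 30.1, 34.1]
eef_rot: [[-0.281, 0.96, 0.002], [0.96, 0.281, 0.0], [-0.001, 0.002, -1.0]]
contact_force: [0.4, -0.0, 5.9]
finger_gap: 42.0
grasp_force: 40.4
t 13.55 tcp [474.9  30.1  34.1] ang 16.3 turn 6.3 shift turned mm [-53.2 165.8   3.5] gap 42.0 F [ 0.4 -0.   5.9] grip 40.4 j6 -19.0
```

```bash
python3 -m creep '[[0,0,-0.015,0,0,0,1],[0,0,-0.03,0,0,6.3,1],[0,0,-0.02,0,0,0,1],[-0.013,0.041,0,0,0,0,1],[-0.013,0.042,0,0,0,0,1],[-0.013,0.042,0,0,0,0,1],[-0.014,0.041,0,0,0,0,1],[0,0,0.015,0,0,0,1],[0,0,0.025,0,0,0,1],[0,0,0,0,0,0,1]]' 40; python3 g.py 647.4 6.5 31 10
```

```text
time_s: 14.8
tcp_pos: [643.5, 7.0, 55.3]
eef_rot: [[-0.174, 0.985, -0.006], [0.985, 0.174, 0.0], [0.002, -0.006, -1.0]]
contact_force: [-0.4, -0.3, -0.2]
finger_gap: 41.6
grasp_force: 40.9
t 14.8 tcp [643.5   7.   55.3] ang 10.0 turn 0.0 shift turned mm [-1.2  3.9 24.2] gap 41.6 F [-0.4 -0.3 -0.2] grip 40.9 j6 -14.0
```

```bash
python3 -m creep '[[-0.001,0.002,0.01,0,0,0,1],[0,0,0.008,0,0,0,1],[0,0,0.003,0,0,0,1],[0,0,0,0,0,0,1],[0,0,0,0,0,0,1]]' 40 >/dev/null; python3 g.py 647.4 6.5 31 10
```

```text
t 15.43 tcp [649.    6.1  37.5] ang 10.0 turn 0.0 shift turned mm [ 0.7 -1.5  6.5] gap 41.7 F [-0.6 -0.4 -0.6] grip 40.9 j6 -14.0
```

```bash
python3 -m creep '[[0,-0.0015,0.003,0,0,0,1],[0,0,0.001,0,0,0,1],[0,0,0,0,0,0,1]]' 40 >/dev/null; python3 g.py 647.4 6.5 31 10;  python3 -m creep '[[0,0,0.0008,0,0,0,1],[0,0,0,0,0,0,1]]' 40 | grep -E "tcp|contact";python3 -m creep '[[0,0,0.0005,0,0,0,1],[0,0,0,0,0,0,1]]' 40 | grep -E "tcp|contact"
```

```text
t 15.8 tcp [647.1   5.8  32.9] ang 10.0 turn 0.0 shift turned mm [0.6 0.5 1.9] gap 41.8 F [0.9 0.8 0.8] grip 40.9 j6 -14.0
tcp_pos: [647.2, 5.8, 32.2]
contact_force: [0.6, -0.3, 0.4]
tcp_pos: [647.2, 5.8, 31.8]
contact_force: [-1.1, 0.3, -0.8]
```

```bash
for i in 1; do python3 -m creep '[[0,0,0.0005,0,0,0,1],[0,0,0,0,0,0,1]]' 40 | grep -E "tcp|contact";python3 -m creep '[[0,0,0.0004,0,0,0,1],[0,0,0,0,0,0,1]]' 40 | grep -E "tcp|contact"; done
```

```text
tcp_pos: [647.3, 5.8, 31.3]
contact_force: [-0.5, -0.8, -0.5]
tcp_pos: [647.3, 5.8, 31.2]
contact_force: [-1.3, 1.0, 3.7]
```

Contact. Release, lift, then move over to the nut.

```bash
python3 -m creep '[[0,0,-0.0003,0,0,0,1],[0,0,0,0,0,0,0.35],[0,0,0,0,0,0,0.15],[0,0,0,0,0,0,0],[0,0,0,0,0,0,0],[0,0,-0.02,0,0,0,0],[0,0,-0.05,0,0,0,0],[0,0,-0.02,0,0,0,0],[0,0,0,0,0,0,0]]' 40; python3 g.py 471.4 95.7 110 15
```

```text
time_s: 17.92
tcp_pos: [649.2, 5.7, 124.7]
eef_rot: [[-0.174, 0.985, 0.006], [0.985, 0.174, -0.0], [-0.001, 0.006, -1.0]]
contact_force: [-0.3, 0.6, -0.3]
finger_gap: 85.4
grasp_force: 0.0
t 17.93 tcp [649.2   5.7 124.7] ang 10.0 turn -5.0 shift turned mm [ 133.  -148.6   13.7] gap 85.4 F [-0.3  0.6 -0.3] grip 0.0 j6 -14.0
```

```bash
python3 -m creep '[[0,0,0,0,0,-5,0],[0.033,-0.037,0,0,0,0,0],[0.033,-0.037,0,0,0,0,0.5],[0.033,-0.037,0,0,0,0,0.5],[0.034,-0.037,0,0,0,0,0.5],[0,0,0.02,0,0,0,0.5],[0,0,0.03,0,0,0,0.5],[0,0,0.015,0,0,0,0.5],[0,0,0,0,0,0,0.5],[0,0,0,0,0,0,0.5]]' 40; python3 g.py 471.4 95.7 34 15; python3 - <<'E'
from h import *
save('side','s3')
cv2.imwrite('pics/v3.png',cv2.resize(cv2.imread('pics/s3.png')[150:330,240:440],None,fx=3,fy=3,interpolation=cv2.INTER_CUBIC))
E
```

```text
time_s: 19.18
tcp_pos: [470.3, 95.9, 56.7]
eef_rot: [[-0.259, 0.966, 0.0], [0.966, 0.259, 0.0], [-0.0, 0.0, -1.0]]
contact_force: [0.9, 0.2, 0.8]
finger_gap: 42.7
grasp_force: 0.0
t 19.18 tcp [470.3  95.9  56.7] ang 15.0 turn 0.0 shift turned mm [-0.5  1.  22.7] gap 42.7 F [0.9 0.2 0.8] grip 0.0 j6 -10.0
```

View pics/v3.png

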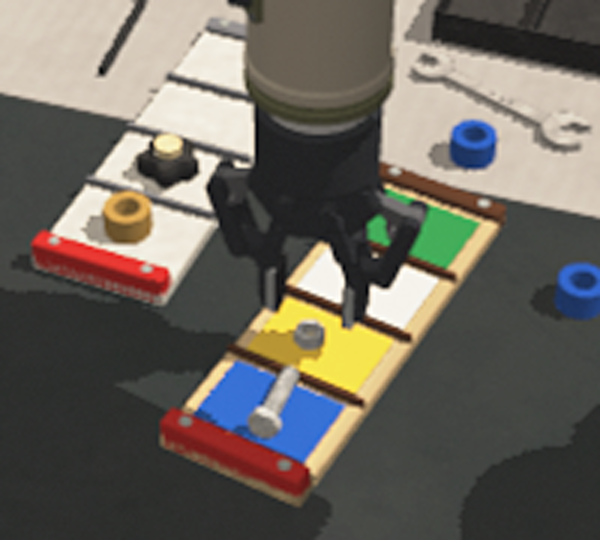

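The knob (168,160) and collar (128,217) sit in the middles of their bays. The fingers straddle the nut (308,333).

```bash
python3 -m creep '[[0,0.001,0.012,0,0,0,0.5],[0,0,0.008,0,0,0,0.5],[0,0,0.002,0,0,0,0.5],[0,0,0,0,0,0,0.5],[0,0,0,0,0,0,0.7],[0,0,0,0,0,0,1],[0,0,0,0,0,0,1],[0,0,0,0,0,0,1],[0,0,0,0,0,0,1]]' 35; python3 g.py 658.6 -58.5 31 10
```

```text
time_s: 20.35
tcp_pos: [471.2, 96.2, 34.6]
eef_rot: [[-0.259, 0.966, 0.001], [0.966, 0.259, 0.0], [-0.0, 0.001, -1.0]]
contact_force: [-0.8, 0.2, 5.1]
finger_gap: 17.2
grasp_force: 34.7
t 20.35 tcp [471.2  96.2  34.6] ang 15.0 turn 5.0 shift turned mm [-184.9  157.7    3.7] gap 17.2 F [-0.8  0.2  5.1] grip 34.7 j6 -10.0
```

```bash
python3 -m creep '[[0,0,-0.015,0,0,0,1],[0,0,-0.03,0,0,5,1],[0,0,-0.03,0,0,0,1],[-0.037,0.031,0,0,0,0,1],[-0.037,0.032,0,0,0,0,1],[-0.037,0.032,0,0,0,0,1],[-0.037,0.032,0,0,0,0,1],[-0.037,0.031,0.015,0,0,0,1],[0,0,0.03,0,0,0,1],[0,0,0,0,0,0,1]]' 35 >/dev/null; python3 -m creep '[[0,0,0,0,0,0,1],[0,0,0,0,0,0,1]]';  python3 g.py 658.6 -58.5 31 10
```

```text
time_s: 21.85
tcp_pos: [659.4, -58.1, 66.3]
eef_rot: [[-0.175, 0.985, 0.003], [0.985, 0.175, -0.0], [-0.001, 0.002, -1.0]]
contact_force: [-0.5, 0.8, -0.1]
finger_gap: 17.5
grasp_force: 34.4
t 21.85 tcp [659.4 -58.1  66.3] ang 10.1 turn 0.1 shift turned mm [-0.2 -0.9 35.3] gap 17.5 F [-0.5  0.8 -0.1] grip 34.4 j6 -20.0
```

```bash
python3 -m creep '[[0,-0.0005,0.015,0,0,0,1],[0,0,0.012,0,0,0,1],[0,0,0.005,0,0,0,1],[0,0,0,0,0,0,1],[0,0,0,0,0,0,1],[0,0,0,0,0,0,1]]' >/dev/null;  python3 g.py 658.6 -58.5 31 10; python3 -m creep '[[0,0,0.0005,0,0,0,1],[0,0,0,0,0,0,1]]' | grep -E "tcp|contact";python3 -m creep '[[0,0,0.0004,0,0,0,1],[0,0,0,0,0,0,1]]' | grep -E "tcp|contact"
```

```text
t 22.6 tcp [658.  -58.6  31.8] ang 10.0 turn 0.0 shift turned mm [-0.   0.7  0.8] gap 17.5 F [ 0.7 -0.4 -0.5] grip 34.4 j6 -20.0
tcp_pos: [658.1, -58.6, 31.7]
contact_force: [-1.2, -0.4, 1.7]
tcp_pos: [658.1, -58.6, 31.7]
contact_force: [-4.2, 0.3, 4.9]
```

```bash
python3 -m creep '[[0,0,-0.0005,0,0,0,1],[0,0,0,0,0,0,0.65],[0,0,0,0,0,0,0.5],[0,0,0,0,0,0,0.5],[0,0,-0.02,0,0,0,0.5],[0,0,-0.05,0,0,0,0.5],[0,0,-0.02,0,0,0,0.5],[0,0,0,0,0,0,0.5]]' ; python3 g.py 457 158 120 11.6
```

```text
time_s: 24.1
tcp_pos: [660.1, -58.9, 125.4]
eef_rot: [[-0.174, 0.985, 0.006], [0.985, 0.174, -0.001], [-0.002, 0.005, -1.0]]
contact_force: [-0.0, -0.4, -0.1]
finger_gap: 42.6
grasp_force: 0.0
t 24.1 tcp [660.1 -58.9 125.4] ang 10.0 turn -1.6 shift turned mm [ 253.4 -155.3    4. ] gap 42.6 F [-0.  -0.4 -0.1] grip 0.0 j6 -20.0
```

```bash
python3 -m creep '[[0,0,0,0,0,-1.6,0.5],[0.042,-0.026,0,0,0,0,0.5],[0.042,-0.026,0,0,0,0,0.5],[0.042,-0.026,0,0,0,0,0.5],[0.042,-0.026,0,0,0,0,0.5],[0.042,-0.026,0,0,0,0,0.5],[0.043,-0.026,0.02,0,0,0,0.5],[0,0,0.03,0,0,0,0.5],[0,0,0,0,0,0,0.5],[0,0,0,0,0,0,0.5]]' >/dev/null; python3 -m creep '[[0,0,0.012,0,0,0,0.5],[0,0,0,0,0,0,0.5]]' >/dev/null; python3 g.py 457 158 34 11.6; python3 - <<'E'
from h import *
save('side','s4')
cv2.imwrite('pics/v4.png',cv2.resize(cv2.imread('pics/s4.png')[150:330,240:440],None,fx=3,fy=3,interpolation=cv2.INTER_CUBIC))
E
```

```text
t 25.6 tcp [454.1 157.3  59.1] ang 11.6 turn -0.0 shift turned mm [ 0.1  3.  25.1] gap 42.6 F [ 0.3  1.3 -0.3] grip 0.0 j6 1.0
```

View pics/v4.png

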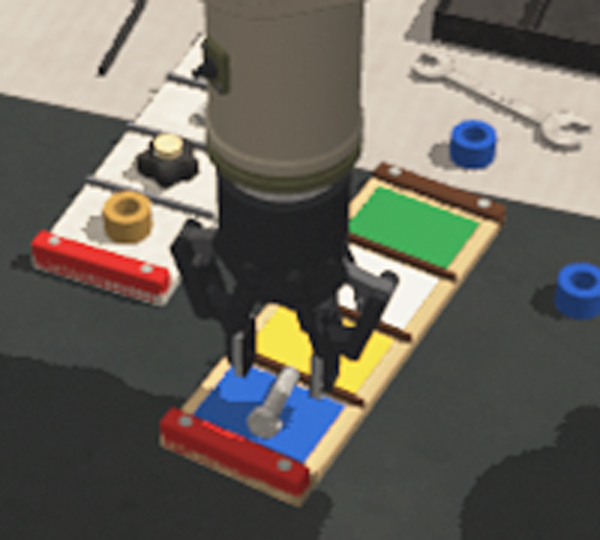

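The fingers straddle the bolt's shank (285,385), with the head at (265,415) outside the pads.

```bash
python3 -m creep '[[0,0.002,0.012,0,0,0,0.5],[0,0,0.009,0,0,0,0.5],[0,0,0.003,0,0,0,0.5],[0,0,0,0,0,0,0.5],[0,0,0,0,0,0,0.7],[0,0,0,0,0,0,1],[0,0,0,0,0,0,1],[0,0,0,0,0,0,1],[0,0,0,0,0,0,1]]' 40; python3 g.py 669.8 -123.5 31 10
```

```text
time_s: 26.78
tcp_pos: [456.7, 158.3, 36.2]
eef_rot: [[-0.201, 0.98, 0.001], [0.98, 0.201, 0.0], [0.0, 0.001, -1.0]]
contact_force: [-0.4, 0.2, 3.6]
finger_gap: 10.1
grasp_force: 39.7
t 26.77 tcp [456.7 158.3  36.2] ang 11.6 turn 1.6 shift turned mm [-314.6  161.     5.3] gap 10.1 F [-0.4  0.2  3.6] grip 39.7 j6 1.0
```

```bash
python3 -m creep '[[0,0,-0.015,0,0,0,1],[0,0,-0.03,0,0,1.6,1],[0,0,-0.03,0,0,0,1],[-0.052,0.027,0,0,0,0,1],[-0.052,0.027,0,0,0,0,1],[-0.052,0.027,0,0,0,0,1],[-0.053,0.027,0,0,0,0,1],[-0.053,0.027,0,0,0,0,1],[-0.053,0.026,0,0,0,0,1],[0,0,0.015,0,0,0,1]]' 40 >/dev/null; python3 -m creep '[[0,0,0.025,0,0,0,1],[0,0,0,0,0,0,1],[0,0,0,0,0,0,1],[0,0,0,0,0,0,1]]';  python3 g.py 669.8 -123.5 33.5 10
```

```text
time_s: 28.52
tcp_pos: [670.4, -123.7, 72.6]
eef_rot: [[-0.174, 0.985, 0.002], [0.985, 0.174, -0.001], [-0.001, 0.002, -1.0]]
contact_force: [0.3, -0.1, -0.2]
finger_gap: 9.8
grasp_force: 39.4
t 28.52 tcp [ 670.4 -123.7   72.6] ang 10.0 turn 0.0 shift turned mm [ 0.4 -0.7 39.1] gap 9.8 F [ 0.3 -0.1 -0.2] grip 39.4 j6 -25.0
```

```bash
python3 -m creep '[[0,0,0.018,0,0,0,1],[0,0,0.013,0,0,0,1],[0,0,0.004,0,0,0,1],[0,0,0.002,0,0,0,1],[0,0,0,0,0,0,1],[0,0,0,0,0,0,1]]' >/dev/null;  python3 g.py 669.8 -123.5 33 10; python3 -m creep '[[0,0,0.0007,0,0,0,1],[0,0,0,0,0,0,1]]' | grep -E "tcp|contact";python3 -m creep '[[0,0,0.0005,0,0,0,1],[0,0,0,0,0,0,1]]' | grep -E "tcp|contact"; python3 -m creep '[[0,0,0.0004,0,0,0,1],[0,0,0,0,0,0,1]]' | grep -E "tcp|contact"
```

```text
t 29.27 tcp [ 670.1 -124.2   34.2] ang 10.0 turn 0.0 shift turned mm [ 0.7 -0.1  1.2] gap 9.7 F [-0.2  0.2 -0.2] grip 39.4 j6 -25.0
tcp_pos: [669.9, -124.1, 33.4]
contact_force: [0.3, -1.3, 0.1]
tcp_pos: [670.0, -124.1, 33.3]
contact_force: [-0.6, 0.1, 4.9]
tcp_pos: [670.1, -124.1, 33.2]
contact_force: [-1.9, -0.7, 7.1]
```

Contact. Release, lift, and back off towards the start side so both cameras can see the rack.

```bash
python3 -m creep '[[0,0,-0.0007,0,0,0,1],[0,0,0,0,0,0,0.7],[0,0,0,0,0,0,0.5],[0,0,0,0,0,0,0.5],[0,0,-0.02,0,0,0,0.5],[0,0,-0.05,0,0,0,0.5],[0,0,-0.06,0,0,0,0.5],[0,0,-0.04,0,0,0,0.5]]' >/dev/null; python3 -m creep '[[-0.035,-0.045,0,0,0,0,0.5],[-0.035,-0.045,0,0,0,0,0.5],[-0.035,-0.045,0,0,0,0,0.5],[-0.035,-0.045,0,0,0,0,0.5],[-0.05,-0.02,0,0,0,0,0.5],[-0.05,-0.01,0,0,0,0,0.5],[-0.05,0,0,0,0,0,0.5],[0,0,0,0,0,0,0.5]]'; python3 - <<'E'
from h import *
save('top','t5'); save('side','s5')
o1=ortho('top','wr5',720,130,500,400,1.6,20,'t5'); s=cv2.resize(cv2.imread('pics/s5.png')[150:270,240:360],(400,400))
for y,x in [(71.5,636),(6.5,647.4),(-58.5,658.6),(-123.5,669.8)]: cv2.drawMarker(o1,(int((130-y)*1.6),int((720-x)*1.6)),(255,0,255),0,12,1)
cv2.imwrite('pics/v5.png',cv2.resize(np.hstack([o1,s]),None,fx=.88,fy=.88))
E
```

```text
time_s: 32.02
tcp_pos: [512.3, -449.4, 203.2]
eef_rot: [[-0.17, 0.985, -0.0], [0.985, 0.17, -0.001], [-0.001, -0.0, -1.0]]
contact_force: [0.2, 0.4, -0.3]
finger_gap: 42.9
grasp_force: 0.0
```

View pics/v5.png

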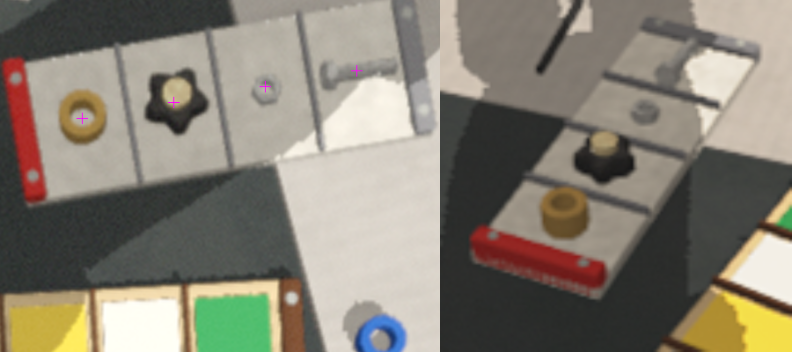

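The top view shows the collar (82,117), knob (175,100), nut (265,90) and bolt (358,70) each on its marked bay middle. The order is right, the parts lie the right way up, and the robot is clear.

```bash
python3 -c "
from rig import env
print(env.sign_off())"
```

```text
the job is handed in; nothing more can be done
None
```

The four parts lie in reverse order on the white rack (collar, knob, nut, bolt from its red end), each in the middle of its bay in the last pictures, and the job was handed in at about 32 s; no verdict was returned.

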